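Run a fingertip along the sample tray's lids

TASK

Shut the five hinged lids of the curved sample tray by running your fingertips lightly along the row: start at the end with the round lug and follow the curve to the plain end, so that the lids fold down one after another in that order and all lie flat at the end. Do not grip, lift, shift or lean hard on the tray, and leave the beaker, the dish and the tape roll beside it where they are.

Things in the scene. Friction and masses are not known exactly. Their poses are not given: they have to be found in the camera images.
- tray: white arc-shaped sample tray, 48 wide, 250 long, deck 40 mm high, 1 to 1.6 kg, loose on rubber feet. Origin: on the bench under the middle of the row. Five cups lie on an arc of radius 200 mm (40 mm apart along it), centred 200 mm from the origin along tray -x (the robot's side), from lid 1 at -y to lid 5 at +y. A round lug (38 across, top 22 mm high) sticks out at the -y end, beside lid 1; the +y end is plain
- seat_1 (a point): centre of the upper face of lid 1 as it lies when shut, 44 mm above the bench (fixed to the tray: it does not move with the lid). Lid 1's hinge line crosses the row 16 mm before this point (towards the lug), its free edge lies 15 mm past it. Axes as the tray's.
- seat_2 (a point): centre of the upper face of lid 2 as it lies when shut, 44 mm above the bench (fixed to the tray: it does not move with the lid). Lid 2's hinge line crosses the row 16 mm before this point (towards the lug), its free edge lies 15 mm past it. Axes as the tray's.
- seat_3 (a point): centre of the upper face of lid 3 as it lies when shut, 44 mm above the bench (fixed to the tray: it does not move with the lid). Lid 3's hinge line crosses the row 16 mm before this point (towards the lug), its free edge lies 15 mm past it. Axes as the tray's.
- seat_4 (a point): centre of the upper face of lid 4 as it lies when shut, 44 mm above the bench (fixed to the tray: it does not move with the lid). Lid 4's hinge line crosses the row 16 mm before this point (towards the lug), its free edge lies 15 mm past it. Axes as the tray's.
- seat_5 (a point): centre of the upper face of lid 5 as it lies when shut, 44 mm above the bench (fixed to the tray: it does not move with the lid). Lid 5's hinge line crosses the row 16 mm before this point (towards the lug), its free edge lies 15 mm past it. Axes as the tray's.
- lid_1 (a joint): angle of lid 1, the one next to the lug: flat grey flap 30x30x3 mm, hinged across the row on its edge nearer the lug, 41 mm above the bench. 0 = shut flat, 1.57 = upright, more = leaning back towards the lug; starts at 0.8 to 1.8. Stiff hinge (6 mN m friction, no spring): stays where left. Under 0.15 is shut. A fingertip coming from the lug's side pushes it over with a few N
- lid_2 (a joint): angle of lid 2, number 2 counted from the lug: flat grey flap 30x30x3 mm, hinged across the row on its edge nearer the lug, 41 mm above the bench. 0 = shut flat, 1.57 = upright, more = leaning back towards the lug; starts at 0.8 to 1.8. Stiff hinge (6 mN m friction, no spring): stays where left. Under 0.15 is shut. A fingertip coming from the lug's side pushes it over with a few N
- lid_3 (a joint): angle of lid 3, number 3 counted from the lug: flat grey flap 30x30x3 mm, hinged across the row on its edge nearer the lug, 41 mm above the bench. 0 = shut flat, 1.57 = upright, more = leaning back towards the lug; starts at 0.8 to 1.8. Stiff hinge (6 mN m friction, no spring): stays where left. Under 0.15 is shut. A fingertip coming from the lug's side pushes it over with a few N
- lid_4 (a joint): angle of lid 4, number 4 counted from the lug: flat grey flap 30x30x3 mm, hinged across the row on its edge nearer the lug, 41 mm above the bench. 0 = shut flat, 1.57 = upright, more = leaning back towards the lug; starts at 0.8 to 1.8. Stiff hinge (6 mN m friction, no spring): stays where left. Under 0.15 is shut. A fingertip coming from the lug's side pushes it over with a few N
- lid_5 (a joint): angle of lid 5, the last one, at the plain end: flat grey flap 30x30x3 mm, hinged across the row on its edge nearer the lug, 41 mm above the bench. 0 = shut flat, 1.57 = upright, more = leaning back towards the lug; starts at 0.8 to 1.8. Stiff hinge (6 mN m friction, no spring): stays where left. Under 0.15 is shut. A fingertip coming from the lug's side pushes it over with a few N
- beaker: small clear beaker, 58 mm across, 60 mm tall, beyond the tray's outer curve; origin at the centre of its underside. Leave alone.
- petri_dish: clear round dish, 68 mm across, 14 mm tall, inside the tray's curve; origin at the centre of its underside. Leave alone.
- tape_roll: green roll of label tape lying flat, 68 mm across, 19 mm tall, beyond the tray's outer curve; origin at the centre of its underside. Leave alone.

How it is judged (in metres and radians):
On the way, in this order (a step that is already met when the one before it is completed fails the run):
1. lid 1 (from the lug) is shut, the later ones still open (value of joint lid_1 below 0.15 rad and value of joint each of lid_2, lid_3, lid_4, lid_5 above 0.15 rad), for 0.04 s.
2. lid 2 (from the lug) is shut, the later ones still open (value of joint each of lid_1, lid_2 below 0.15 rad and value of joint each of lid_3, lid_4, lid_5 above 0.15 rad), for 0.04 s.
3. lid 3 (from the lug) is shut, the later ones still open (value of joint each of lid_1, lid_2, lid_3 below 0.15 rad and value of joint each of lid_4, lid_5 above 0.15 rad), for 0.04 s.
4. lid 4 (from the lug) is shut, the later ones still open (value of joint each of lid_1, lid_2, lid_3, lid_4 below 0.15 rad and value of joint lid_5 above 0.15 rad), for 0.04 s.
5. lid 5 (from the lug) is shut (value of joint each of lid_1, lid_2, lid_3, lid_4, lid_5 below 0.15 rad), for 0.04 s.
At the end, for the whole second after the job is handed in: all five lids are shut (each under 0.15 rad), the tray stands flat, at rest and within 15 mm of where it was (its first and last seats within 20 mm), and the beaker, dish and tape roll are within 20 mm of where they were (all of step 5 and distance of tray from where it was at the start of the episode below 0.015 m and distance of each of seat_1, seat_5, beaker, petri_dish, tape_roll from where it was at the start of the episode below 0.02 m and angle between tray's own z axis and vertical below 0.05 rad and linear speed of tray below 0.01 m/s); the robot touches nothing.
It fails at once if the tray is lifted (over 8 mm) or tipped (over 0.1 rad) (height (world z) of tray above 0.008 m or angle between tray's own z axis and vertical above 0.1 rad).
It fails at once if the tray is shifted by more than 15 mm, or turned so that an end shifts by more than 20 mm (distance of tray from where it was at the start of the episode above 0.015 m or distance of any of seat_1, seat_5 from where it was at the start of the episode above 0.02 m).
It fails at once if the robot bears on the tray with more than 30 N (contact force between any of the fingers, the arm and tray above 30 N).
It fails at once if the beaker, dish or tape roll is moved by more than 20 mm (distance of any of beaker, petri_dish, tape_roll from where it was at the start of the episode above 0.02 m).
It also fails if it takes over 35 s, if anything falls off the work surface, if the arm or the gripper's body presses on something with over 40 N, if the wrist force passes 120 N, or if a joint passes its speed limit or range.

ROBOT

A 6-joint arm with a two-finger parallel gripper is mounted at the origin on a cart in front of the work surface, level with it; the furniture and walls round the work are solid. World frame = base frame: x ahead of the robot, y to its left, z up, the work surface at z = 0. Lengths are in m, angles in degrees, forces in N, time in s.
With the tool pointing down it reaches from about 0.375 to 0.9 m from the base axis. Payload 3.1 kg.
Tool frame: the origin (TCP) lies at the very end of the fingers, on their centre line; the grasp point (between the pads) lies grip_point_offset behind it (grip_point_offset is the distance from the TCP to the grasp point, in m); z points along the fingers, y is the line along which they close (so a half turn about z gives the same grasp; the last joint's range is limited). The gripper opens to 87 mm and grips with 3 to 60 N. Pads are 19 mm wide; open, the fingers measure 117 mm over their backs; the gripper's body (75 mm by 190 mm) begins 51 mm behind the grasp point.
Start: joints at [-74.055, 30.224, 82.088, -0, 67.689, -10.227], TCP at [0.276, -0.561, 0.223] pointing down, gripper open.
Joint ranges: [-176.69, 176.69], [-43.24, 126.21], [12.49, 139.97], [-82, 262], [0, 151.66], [-163.58, 163.58]. Speed limits (degrees/s): [159.86, 159.86, 180, 180, 180, 180].

INTERFACE

Orientations are given as a 3x3 rotation matrix whose columns are the frame's x, y, z axes.
In Python, from rig import * gives the robot as it stands.
- The arm moves only by the tool move_arm, never from a script. Its argument "increments" is a list of rows, each a list of 3 entries, a list of its own where there are three numbers: the shift along the tool's x, y, z in units of 30 mm (1.0 is 30 mm), then the turn, a rotation vector about the tool's x, y, z in units of 120 degrees (1.0 is 120 degrees), then the closure, from 0 (fully open) to 1 (shut). A call has 1 to 20 rows; each row shifts and turns the commanded pose from where the row before left it, along the tool's axes as they then stand; what a row does not reach is not made up. A row lasts 1/12 s, in which the tool goes at most 41.7 mm and 7.16 degrees, less where a joint would pass 70% of its speed; a pose out of reach is approached as far as the arm can. A call with a number of a shift or a turn outside -1 to 1 is refused whole. A call with a gripper value outside its range is refused whole. The fingers move at their own pace and stop on an object; the grip force is fixed at half the most. Time passes only in rows, so rows that do not move let the fingers close. It gives the time, the measured TCP pose, the force, the opening and the grip force at its end, in the units of the state.
- read_state(): the state, without advancing time (a new reading comes with each control period).
- capture(name): name is "side" or "top" or "wrist"; returns a dict with "img" (384x512x3 uint8, red, green, blue), "mtx" (3x3 intrinsics, pixels), "eye" and "rotation" of the camera in the world. Camera axes: x right, y down, z forward; pixel columns grow to the right and rows downward; lengths in m; the calibration is good to about 2 mm. A picture is of the moment at which its call begins. There is no depth.
- hand_in(): hands the job in; it is judged then, once.
Trained networks look in a picture, given as the dict that the camera call returned (one of the last four; its "shot" number tells which), for a name from the list of things; names that differ only in an ending like _2 or _b are one class to them, and where a whole thing is asked for, a point or a joint stands for the part that bears it (a point fixed in the world has none). Each returns a list of dicts, best first, with "confidence" (0 to 1); they miss things now and then, are a little off and sometimes report something else, mostly with a low value. They report only what shows in the picture. A call takes as long as a camera call.
- search_frame(picture, label): "extent" ([left, top, right, bottom] as shares, 0 to 1, of the picture: columns of its width, rows of its height, round what is visible of it).
- pinpoint(picture, label): "xy" ([column, row] as shares, 0 to 1, of the picture: columns of its width, rows of its height: a listed point, or the origin of a listed thing).
The state is a dict: "time_s": time; "joint_positions": joint angles; "qvel": joint speeds; "tau": joint torques, N m; "position": TCP position; "tcp_rot": TCP orientation; "force": force on the tool from outside, world axes, zero at the start; "moment": the same for the moment, N m; "opening": opening from 0.0 (shut) to 1.0 (fully open); "grasp_force": force on a finger pad.
Only numpy, scipy, OpenCV 4.12 (cv2) and the standard library are available. Lean on these libraries where they do the work, as an engineer would, in place of code of your own. Each camera call takes 0.05 s, during which the arm holds its last target. There are 200 camera calls.

## Working session

There is one attempt and no reset: what is moved stays moved. The work goes in short steps, Python scripts to look and compute and a tool call to move; the robot and the scene stay as the last step left them, time stands still between calls to the robot, and variables do not carry over. Pictures are saved under pics/ and viewed, at most 10 in all, crops included, and the job is handed in when it is done.

Besides the shell and the picture viewer there is one more tool, called after "Call:" by a JSON object that holds its "op" and its "data". move_arm: Moves the arm, as the interface text tells. Its arguments: {"type":"object","properties":{"increments":{"type":"array"}},"required":["increments"]}

```bash
mkdir -p pics; cat > h.py <<'E'
from rig import *
import numpy as np, cv2
def ray(p,xy):
    h,w=p["img"].shape[:2]; u=np.array([xy[0]*w,xy[1]*h,1.])
    d=np.array(p["rotation"])@(np.linalg.inv(np.array(p["mtx"]))@u); return np.array(p["eye"]),d
def atz(p,xy,z):
    e,d=ray(p,xy); return e+d*(z-e[2])/d[2]
def proj(p,X):
    c=np.array(p["rotation"]).T@(np.array(X)-np.array(p["eye"])); u=np.array(p["mtx"])@c; return u[:2]/u[2]
E
python3 - <<'E'
from h import *
np.set_printoptions(precision=4,suppress=True)
ims=[]
for n in("top","side"):
    p=capture(n); cv2.imwrite(f"pics/{n}0.png",p["img"][:,:,::-1]); print(n,p["eye"],np.array(p["mtx"])[0,0])
    for l,z in[("tray",0),("seat_1",.044),("seat_3",.044),("seat_5",.044),("beaker",0),("petri_dish",0),("tape_roll",0)]:
        for r in pinpoint(p,l)[:6]: print(l,round(r["confidence"],2),np.array(r["xy"])*[512,384],atz(p,r["xy"],z))
s=read_state();print(s["time_s"],s["tcp_rot"],s["opening"]); print(grip_point_offset)
E
```

```text
top [0.4322 0.0585 0.8991] 487.3796939371612
tray 0.86 [248.7808 204.9024] [0.5452 0.082  0.    ]
tray 0.25 [290.7136 192.6912] [0.5671 0.0036 0.    ]
tray 0.19 [246.3232 200.9088] [0.5527 0.0865 0.    ]
seat_1 0.94 [293.7856 196.4928] [0.5536 0.001  0.044 ]
seat_1 0.67 [210.7904 222.1824] [0.5099 0.148  0.044 ]
seat_1 0.64 [271.2064 196.1856] [0.5547 0.041  0.044 ]
seat_1 0.59 [249.8048 204.096 ] [0.5411 0.079  0.044 ]
seat_1 0.57 [227.4816 213.312 ] [0.5252 0.1186 0.044 ]
seat_3 0.94 [293.7856 196.4928] [0.5536 0.001  0.044 ]
seat_3 0.67 [210.7904 222.1824] [0.5099 0.148  0.044 ]
seat_3 0.64 [271.2064 196.1856] [0.5547 0.041  0.044 ]
seat_3 0.59 [249.8048 204.096 ] [0.5411 0.079  0.044 ]
seat_3 0.57 [227.4816 213.312 ] [0.5252 0.1186 0.044 ]
seat_5 0.94 [293.7856 196.4928] [0.5536 0.001  0.044 ]
seat_5 0.67 [210.7904 222.1824] [0.5099 0.148  0.044 ]
seat_5 0.64 [271.2064 196.1856] [0.5547 0.041  0.044 ]
seat_5 0.59 [249.8048 204.096 ] [0.5411 0.079  0.044 ]
seat_5 0.57 [227.4816 213.312 ] [0.5252 0.1186 0.044 ]
beaker 0.56 [256.4096 146.112 ] [0.6572 0.0666 0.    ]
petri_dish 0.79 
[... 444 characters left out ...]
192.4992] [0.5481 0.0665 0.044 ]
seat_3 0.84 [263.3216 212.3904] [0.5477 0.0007 0.044 ]
seat_3 0.83 [248.8832 175.4112] [0.5344 0.132  0.044 ]
seat_3 0.61 [261.2224 200.7168] [0.5488 0.0382 0.044 ]
seat_5 0.9 [259.0208 192.4992] [0.5481 0.0665 0.044 ]
seat_5 0.84 [263.3216 212.3904] [0.5477 0.0007 0.044 ]
seat_5 0.83 [248.8832 175.4112] [0.5344 0.132  0.044 ]
seat_5 0.61 [261.2224 200.7168] [0.5488 0.0382 0.044 ]
beaker 0.76 [306.1248 206.016 ] [0.6517 0.0646 0.    ]
petri_dish 0.74 [205.2096 226.2144] [0.4329 0.0242 0.    ]
tape_roll 0.82 [278.6816 180.4032] [0.6092 0.1677 0.    ]
0.8 [[ 0.8975  0.4411  0.    ]
 [ 0.4411 -0.8975 -0.0001]
 [-0.      0.0001 -1.    ]] 0.9991342345282351
0.0187
```

View pics/top0.png

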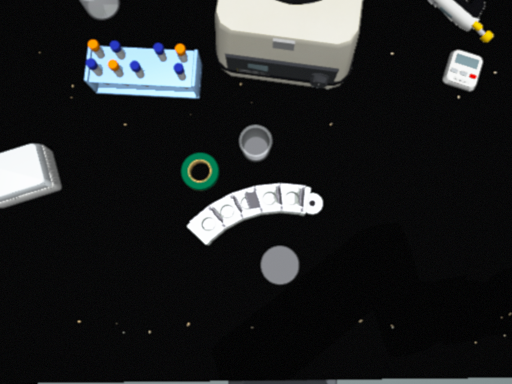

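View pics/side0.png

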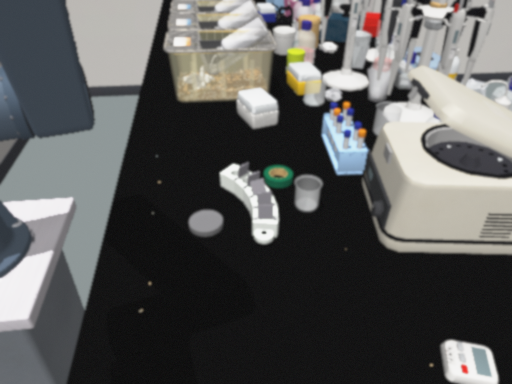

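The top view shows the white arc from the lug at about (315,203) to the plain end at about (200,232), with the dish inside, and the beaker and tape roll outside. In the side view the lug is at (264,236), nearest the camera, and lids 3–5 are standing up. Next I fit the tray outline in both views.

```bash
cat >> h.py <<'E'
from scipy.optimize import minimize
def arc(T,s,r=.2,z=0.):   # point at arc length s (on r=.2), returns world
    x,y,a=T; t=s/.2; lx=-.2+r*np.cos(t); ly=r*np.sin(t)
    c,n=np.cos(a),np.sin(a); return np.array([x+c*lx-n*ly,y+n*lx+c*ly,z])
def render(p,T,e1,e2,el,k=4):
    m=np.zeros((384*k,512*k),np.uint8); ss=np.linspace(-e1,e2,13)
    def fill(P):
        q=np.array([proj(p,X) for X in P]); cv2.fillConvexPoly(m,cv2.convexHull((q*k+k/2-.5).round().astype(np.int32)),1)
    for a,b in zip(ss[:-1],ss[1:]): fill([arc(T,s,r,z) for s in(a,b) for r in(.176,.224) for z in(.0,.04)])
    L=arc(T,-el); fill([L+[.019*np.cos(t),.019*np.sin(t),z] for t in np.linspace(0,6.28,25) for z in(0,.022)])
    return cv2.resize(m.astype(np.float32),(512,384),interpolation=cv2.INTER_AREA)
E
python3 - <<'E'
from h import *
np.set_printoptions(precision=4,suppress=True)
P=[];M=[]
for n,box,th in(("top",(180,240,180,330),90),("side",(155,250,212,285),110)):
    p=capture(n); g=p["img"].astype(float); mn=g.min(2)
    w=np.clip((mn-20)/(150-20),0,1); b=np.zeros_like(w); r0,r1,c0,c1=box; b[r0:r1,c0:c1]=1
    if n=="side": b[:190,262:]=0; b[:,282:]=0; b[205:,:226]=0
    ww=((mn>60)&(b>0)).astype(np.uint8); ww=cv2.morphologyEx(ww,cv2.MORPH_CLOSE,np.ones((5,5)))
    k,lab,st,_=cv2.connectedComponentsWithStats(ww); ww=(lab==1+st[1:,4].argmax()).astype(float)
    P.append(p);M.append(ww); print(n,ww.sum())
def cost(v,w=(1,0)):
    return sum(q*((render(p,v[:3],*v[3:])-m)**2).sum() for p,m,q in zip(P,M,w) if q)
v0=np.array([.546,.082,.3,.104,.104,.118])
for w in((1,0),(0,1),(1,1)):
    best=None
    S=np.vstack([v0]+[v0+d for d in np.diag([.006,.006,.1,.006,.006,.006])])
    r=minimize(cost,v0,args=(w,),method="Nelder-Mead",options=dict(initial_simplex=S,maxfev=500,xatol=1e-4,fatol=.1))
    print(w,r.x,r.fun,"sepcost",cost(r.x,(1,0)),cost(r.x,(0,1)))
v=r.x
for s in(-.08,-.04,0,.04,.08):print(arc(v[:3],s,z=.044))
o=[]
for p,m in zip(P,M):
    im=p["img"][:,:,::-1].copy(); im=cv2.resize(im[150:260,170:340],None,fx=4.7,fy=4.7)
    R=render(p,v[:3],*v[3:])[150:260,170:340]; R=cv2.resize(R,im.shape[1::-1])
    cs,_=cv2.findContours((R>.5).astype(np.uint8),0,1); cv2.drawContours(im,cs,-1,(0,0,255),1)
    o.append(im)
o=np.vstack(o); cv2.imwrite("pics/fit.png",cv2.resize(o,None,fx=.58,fy=.58,interpolation=cv2.INTER_AREA))
E
```

```text
top 4071.0
side 2654.0
(1, 0) [0.5487 0.0787 0.2553 0.1068 0.1166 0.1151] 170.625 sepcost 170.625 373.11328125
(0, 1) [0.5439 0.0867 0.3005 0.1067 0.1101 0.1127] 275.1484375 sepcost 475.00390625 275.1484375
(1, 1) [0.547  0.0815 0.2745 0.1072 0.1134 0.1177] 548.5390625 sepcost 192.328125 356.2109375
[0.5529 0.0023 0.044 ]
[0.5539 0.0422 0.044 ]
[0.547  0.0815 0.044 ]
[0.5323 0.1187 0.044 ]
[0.5106 0.1522 0.044 ]
```

View pics/fit.png

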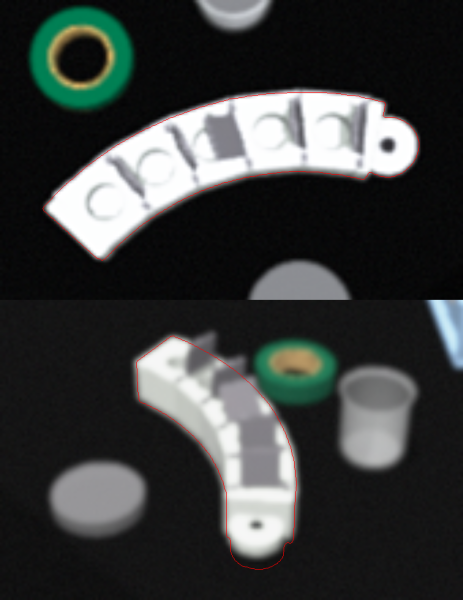

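Tray pose is about (0.547, 0.0815, yaw 0.27 rad), good to about 3 mm. All lids are open. I'll move to above the lug with the fingers shut, then turn the tool x axis along the row.

Call:
{"op": "move_arm", "data": {"increments": [[[0.77,-0.576,0.12],[0,0,0],1],[[0.77,-0.576,0.12],[0,0,0],1],[[0.77,-0.576,0.12],[0,0,0],1],[[0.77,-0.576,0.12],[0,0,0],1],[[0.77,-0.576,0.12],[0,0,0],1],[[0.77,-0.576,0.12],[0,0,0],1],[[0.77,-0.576,0.12],[0,0,0],1],[[0.77,-0.576,0.12],[0,0,0],1],[[0.77,-0.576,0.12],[0,0,0],1],[[0.77,-0.576,0.12],[0,0,0],1],[[0.77,-0.576,0.12],[0,0,0],1],[[0.77,-0.576,0.12],[0,0,0],1],[[0.77,-0.576,0.12],[0,0,0],1],[[0.77,-0.576,0.12],[0,0,0],1],[[0.77,-0.576,0.12],[0,0,0],1],[[0.77,-0.576,0.12],[0,0,0],1],[[0.77,-0.576,0.12],[0,0,0],1],[[0.77,-0.576,0.12],[0,0,0],1],[[0.77,-0.576,0.12],[0,0,0],1],[[0.77,-0.576,0.12],[0,0,0],1]]}}

```text
time_s: 2.57
position: [0.5386, -0.0456, 0.1506]
tcp_rot: [[0.897, 0.441, 0.001], [0.441, -0.897, -0.0], [0.0, 0.0, -1.0]]
force: [0.8, -1.0, 0.3]
opening: 0.01
grasp_force: 0.0
```

Call:
{"op": "move_arm", "data": {"increments": [[[0,0,0],[0,0,-0.05],1],[[0,0,0],[0,0,-0.05],1],[[0,0,0],[0,0,-0.05],1],[[0,0,0],[0,0,-0.05],1],[[0,0,0],[0,0,-0.05],1],[[0,0,0],[0,0,-0.05],1],[[0,0,0],[0,0,-0.05],1],[[0,0,0],[0,0,0],1],[[0,0,0],[0,0,0],1]]}}

```text
time_s: 3.32
position: [0.5381, -0.047, 0.1507]
tcp_rot: [[0.374, 0.927, 0.0], [0.927, -0.374, -0.0], [0.0, 0.0, -1.0]]
force: [-0.1, -0.8, -0.3]
opening: 0.008
grasp_force: 0.0
```

```bash
python3 - <<'E'
from h import *
np.set_printoptions(precision=4,suppress=True)
s=read_state();R=np.array(s["tcp_rot"]);print(s["time_s"],s["position"],np.degrees(np.arctan2(R[1,0],R[0,0])),R[:,2],s["opening"],s["force"])
p=capture("wrist"); im=p["img"][:,:,::-1].copy(); T=(.547,.0815,.2745)
for i in range(5): 
    q=proj(p,arc(T,-.08+.04*i,z=.044)); cv2.circle(im,tuple(int(a) for a in q),3,(0,0,255),1)
    for l in(-.015,.015):
        for d in (-.016,.015):
            q=proj(p,arc(T,-.08+.04*i+d,.2+l,.044)); cv2.circle(im,tuple(int(a) for a in q),2,(0,255,0),1)
for e in(-.107,.113):
  for r in (.176,.224):
    q=proj(p,arc(T,e,r,.04)); cv2.circle(im,tuple(int(a) for a in q),3,(255,0,0),1)
cv2.imwrite("pics/w1.png",im)
E
```

```text
3.3167 [ 0.5381 -0.047   0.1507] 68.01965253667643 [ 0.0003 -0.0001 -1.    ] 0.008128864858019936 [-0.117  -0.7846 -0.2621]
```

View pics/w1.png

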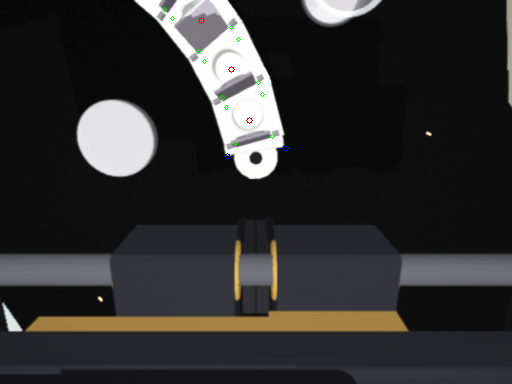

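The wrist view confirms the fit: cup 1 is at (248,115) against a predicted (249,120), and the lid hinges sit under the green marks. All five lids are still up. I'll descend ahead of lid 1 to about 46 mm.

Call:
{"op": "move_arm", "data": {"increments": [[[0,0.02,0.6],[0,0,0],1],[[0,0.02,0.8],[0,0,0],1],[[0,0.02,0.8],[0,0,0],1],[[0,0,0.7],[0,0,0],1],[[0,0,0.4],[0,0,0],1],[[0,0,0.18],[0,0,0],1],[[0,0,0],[0,0,0],1],[[0,0,0],[0,0,0],1],[[0,0,0],[0,0,0],1]]}}

```text
time_s: 4.12
position: [0.5404, -0.0478, 0.047]
tcp_rot: [[0.372, 0.928, 0.002], [0.928, -0.372, -0.001], [0.0, 0.002, -1.0]]
force: [0.5, -0.3, 0.7]
opening: 0.006
grasp_force: 0.0
```

Call:
{"op": "move_arm", "data": {"increments": [[[0.15,-0.002,0.02],[0,0,-0.0107],1],[[0.15,-0.002,0.01],[0,0,-0.0107],1],[[0.15,-0.002,0],[0,0,-0.0107],1],[[0.15,-0.002,0],[0,0,-0.0107],1],[[0.15,-0.002,0],[0,0,-0.0107],1],[[0.15,-0.002,0],[0,0,-0.0107],1],[[0.15,-0.002,0],[0,0,-0.0107],1],[[0.15,-0.002,0],[0,0,-0.0107],1],[[0.15,-0.002,0],[0,0,-0.0107],1],[[0.15,-0.002,0],[0,0,-0.0107],1],[[0.15,-0.002,0],[0,0,-0.0107],1],[[0.15,-0.002,0],[0,0,-0.0107],1]]}}

```text
time_s: 5.12
position: [0.5526, 0.0052, 0.0452]
tcp_rot: [[0.11, 0.994, -0.0], [0.994, -0.11, 0.0], [0.0, -0.0, -1.0]]
force: [-0.2, 0.3, 0.7]
opening: 0.008
grasp_force: 0.1
```

```bash
python3 - <<'E'
from h import *
p=capture("side"); q=capture("top")
a=[cv2.resize(i["img"][150:250,180:330,::-1],None,fx=4,fy=4) for i in(p,q)]
cv2.imwrite("pics/s1.png",cv2.resize(np.vstack(a),None,fx=.75,fy=.75)); s=read_state(); print(s["position"],s["force"])
x,y=np.array(s["position"][:2])-[.3546,.0273]; print(np.hypot(x,y),(np.arctan2(y,x)-.2745)*.2)
E
```

```text
[0.55249391 0.00547509 0.04520482] [-0.69347397  0.64687526  0.05321045]
0.19909375839267895 -0.07686840119901513
```

View pics/s1.png

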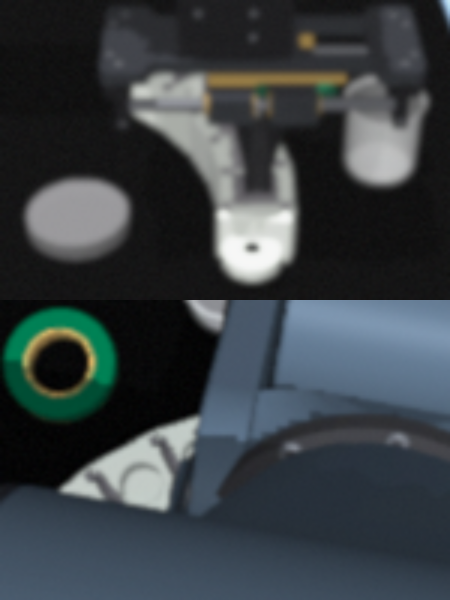

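The picture shows the finger on the row just over lid 1, which is folded under it. The tray is in place and the force is small, so I continue.

Call:
{"op": "move_arm", "data": {"increments": [[[0.15,-0.002,-0.01],[0,0,-0.0107],1],[[0.15,-0.002,0],[0,0,-0.0107],1],[[0.15,-0.002,0],[0,0,-0.0107],1],[[0.15,-0.002,0],[0,0,-0.0107],1],[[0.15,-0.002,0],[0,0,-0.0107],1],[[0.15,-0.002,0],[0,0,-0.0107],1],[[0.15,-0.002,0],[0,0,-0.0107],1],[[0.15,-0.002,0],[0,0,-0.0107],1],[[0.15,-0.002,0],[0,0,-0.0107],1],[[0.15,-0.002,0],[0,0,-0.0107],1],[[0.15,-0.002,0],[0,0,-0.0107],1],[[0.15,-0.002,0],[0,0,-0.0107],1],[[0.15,-0.002,0],[0,0,-0.0107],1],[[0.15,-0.002,0],[0,0,-0.0107],1],[[0.15,-0.002,0],[0,0,-0.0107],1],[[0.15,-0.002,0],[0,0,-0.0107],1],[[0.15,-0.002,0],[0,0,-0.0107],1],[[0.15,-0.002,0],[0,0,-0.0107],1]]}}

```text
time_s: 6.72
position: [0.545, 0.0852, 0.0455]
tcp_rot: [[-0.289, 0.957, -0.0], [0.957, 0.289, 0.0], [0.0, -0.0, -1.0]]
force: [0.3, -0.4, 0.4]
opening: 0.01
grasp_force: 0.1
```

```bash
python3 - <<'E'
from h import *
p=capture("side"); q=capture("top")
a=[cv2.resize(i["img"][150:250,180:330,::-1],None,fx=4,fy=4) for i in(p,q)]
cv2.imwrite("pics/s2.png",cv2.resize(np.vstack(a),None,fx=.75,fy=.75)); s=read_state(); print(s["position"],s["force"])
x,y=np.array(s["position"][:2])-[.3546,.0273]; print(np.hypot(x,y),(np.arctan2(y,x)-.2745)*.2)
E
```

```text
[0.54467459 0.0855436  0.04549108] [ 0.61079194 -0.30733218 -0.08095694]
0.19879805640942053 0.004568155790815776
```

View pics/s2.png

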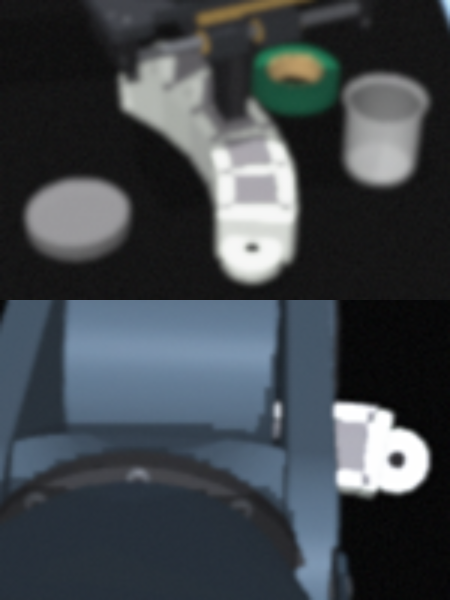

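Lids 1 and 2 lie flat, the finger is on lid 3, and lids 4 and 5 are still up behind it. I'll finish the sweep.

Call:
{"op": "move_arm", "data": {"increments": [[[0.15,-0.002,0],[0,0,-0.0107],1],[[0.15,-0.002,0],[0,0,-0.0107],1],[[0.15,-0.002,0],[0,0,-0.0107],1],[[0.15,-0.002,0],[0,0,-0.0107],1],[[0.15,-0.002,0],[0,0,-0.0107],1],[[0.15,-0.002,0],[0,0,-0.0107],1],[[0.15,-0.002,0],[0,0,-0.0107],1],[[0.15,-0.002,0],[0,0,-0.0107],1],[[0.15,-0.002,0],[0,0,-0.0107],1],[[0.15,-0.002,0],[0,0,-0.0107],1],[[0.15,-0.002,0],[0,0,-0.0107],1],[[0.15,-0.002,0],[0,0,-0.0107],1],[[0.15,-0.002,0],[0,0,-0.0107],1],[[0.15,-0.002,0],[0,0,-0.0107],1],[[0.15,-0.002,0],[0,0,-0.0107],1],[[0.15,-0.002,0],[0,0,-0.0107],1],[[0.15,-0.002,0],[0,0,-0.0107],1],[[0.15,-0.002,0],[0,0,-0.0107],1],[[0.15,-0.002,0],[0,0,-0.0107],1],[[0.15,-0.002,0],[0,0,-0.0107],1]]}}

```text
time_s: 8.48
position: [0.5007, 0.1627, 0.0455]
tcp_rot: [[-0.676, 0.737, -0.0], [0.737, 0.676, 0.0], [0.0, -0.0, -1.0]]
force: [0.3, -0.8, -0.1]
opening: 0.003
grasp_force: 0.0
```

Call:
{"op": "move_arm", "data": {"increments": [[[0.15,-0.002,0],[0,0,-0.0107],1],[[0.15,-0.002,0],[0,0,-0.0107],1],[[0,0,0],[0,0,0],1],[[0,0,-0.2],[0,0,0],1],[[0,0,-0.5],[0,0,0],1],[[0,0,-0.8],[0,0,0],1],[[0,0,-0.8],[0,0,0],1],[[0,0,-0.8],[0,0,0],1],[[0,0,-0.8],[0,0,0],1],[[0.5,-0.5,-0.5],[0,0,0],1],[[0.5,-0.8,0],[0,0,0],1],[[0.5,-0.8,0],[0,0,0],1],[[0.5,-0.8,0],[0,0,0],1],[[0,0,0],[0,0,0],1],[[0,0,0],[0,0,0],1]]}}

```text
time_s: 9.73
position: [0.3895, 0.1496, 0.1781]
tcp_rot: [[-0.706, 0.708, -0.0], [0.708, 0.706, -0.0], [0.0, -0.0, -1.0]]
force: [0.7, -0.2, -0.2]
opening: 0.006
grasp_force: 0.0
```

```bash
python3 - <<'E'
from h import *
p=capture("side"); q=capture("top")
a=[cv2.resize(i["img"][150:250,180:330,::-1],None,fx=4,fy=4) for i in(p,q)]
cv2.imwrite("pics/s3.png",cv2.resize(np.vstack(a),None,fx=.75,fy=.75)); s=read_state(); print(s["position"],s["force"],s["time_s"])
E
```

```text
[0.39257201 0.14986405 0.17822469] [ 0.11109469  0.34655726 -0.23431866] 9.8333
```

View pics/s3.png

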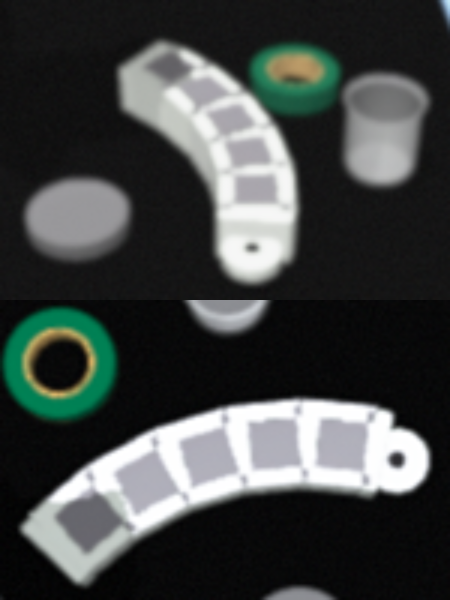

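Both views show all five lids lying flat (lid 5 is only in the arm's shadow). The tray and its neighbours have not moved, and the arm is clear.

```bash
python3 -c "from rig import *; print(hand_in())"
```

```text
the job is handed in; nothing more can be done
None
```

I swept the fingertips along the row from the lug end to the plain end, and the final side and top pictures show all five lids flat and the tray, beaker, dish and tape roll where they were; the job is handed in, and no verdict came back.

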